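Change the month stick of a wooden day-and-month calendar

TASK

Change the month on the wooden calendar: first lift both cubes off the stand and set them aside on the black mat, so that you can get at the stick lying behind them. Lay that stick along the dark strip at the front of the stand, and the stick that lies loose on the bench along the dark strip at the back. Only when both sticks lie there, put each cube back upright and square on the very spot it came from, and leave everything else on the bench where it is.

Things in the scene. Friction and masses are not known exactly. Their poses are not given: they have to be found in the camera images.
- day_cube_1_center (a point): Pine cube on the stand, about 49 x 53 x 47 mm (x, y, z); a wavy dark line is drawn on its top. Point at its centre; z up, its y axis starts along the stand's y. It starts at the left (+y) or the right (-y) of the stand, 45 mm from the middle, with the other cube at the other side.
- day_cube_2_center (a point): Pine cube on the stand, about 56 x 52 x 47 mm (x, y, z); slightly the larger of the two; a figure of two loops is drawn on its top. Point at its centre; z up, its y axis starts along the stand's y. It starts at the left (+y) or the right (-y) of the stand, 45 mm from the middle, with the other cube at the other side.
- stored_stick_center (a point): Plain pine month stick, a bar 13 mm wide (its x) by 104 mm long (its y) by 23 mm high (z). Point at its centre, half-way up. It starts on the stand's back strip, parallel to the stand's y axis, behind the two cubes: 11 to 15 mm of gap to them, too little for a finger. It goes to the front strip.
- loose_stick_center (a point): Plain pine month stick, a bar 13 mm wide (its x) by 104 mm long (its y) by 23 mm high (z). Point at its centre, half-way up. It starts loose on the bench in front of the stand or of the mat, roughly crosswise to the robot's view. It goes to the back strip.
- stand: Fixed wooden board 140 (x) x 224 (y) x 14 mm; origin at the centre of its underside, front at -x, z up. Two flush dark strips 19 x 114 mm along y mark where sticks lie: front one centred at x = -46 mm, y = 0, back one at x = +46 mm. The cubes stand between, at x = 0, y = +45 and -45 mm, 37 mm apart. End battens at y = +/-107 mm rise 6 mm. It may be left or right of the mat.
- mat: Black rubber mat, 110 mm (x) by 180 mm (y) by 3 mm thick, fixed flat on the bench, the side area for the cubes. Origin at the centre of its underside. Both cubes fit side by side along its y axis, for instance at y = +45 and -45 mm.
- long_offcut_center (a point): Bystander, to be left alone: a pine off-cut 28 x 62 x 28 mm lying on the bench at the left front. Point at its centre.
- eraser_center (a point): Bystander, to be left alone: an eraser 20 x 42 x 13 mm, blue and white, lying on the bench at the right front. Point at its centre.
Not all that is in view belongs to the job. Leave any orange look-alike of the part that bears stored_stick_center alone.

How it is judged:
On the way, in this order (a step that is already met when the one before it is completed fails the run):
1. both cubes stand on the mat, the stick behind them not yet taken (x of day_cube_1_center in the frame of mat between -0.055 and 0.055 m and y of day_cube_1_center in the frame of mat between -0.09 and 0.09 m and z of day_cube_1_center in the frame of mat between 0.0217 and 0.0317 m and x of day_cube_2_center in the frame of mat between -0.055 and 0.055 m and y of day_cube_2_center in the frame of mat between -0.09 and 0.09 m and z of day_cube_2_center in the frame of mat between 0.0217 and 0.0317 m and distance of stored_stick_center from where it was at the start of the episode below 0.03 m), for 0.2 s.
2. the stick from the back lies on the front strip and the loose stick on the back strip, while both cubes are still on the mat (x of day_cube_1_center in the frame of mat between -0.055 and 0.055 m and y of day_cube_1_center in the frame of mat between -0.09 and 0.09 m and z of day_cube_1_center in the frame of mat between 0.0217 and 0.0317 m and x of day_cube_2_center in the frame of mat between -0.055 and 0.055 m and y of day_cube_2_center in the frame of mat between -0.09 and 0.09 m and z of day_cube_2_center in the frame of mat between 0.0217 and 0.0317 m and x of stored_stick_center in the frame of stand between -0.056 and -0.036 m and y of stored_stick_center in the frame of stand between -0.012 and 0.012 m and z of stored_stick_center in the frame of stand between 0.0207 and 0.0307 m and x of loose_stick_center in the frame of stand between 0.036 and 0.056 m and y of loose_stick_center in the frame of stand between -0.012 and 0.012 m and z of loose_stick_center in the frame of stand between 0.0207 and 0.0307 m and angle between the y axis of each of stored_stick_center, loose_stick_center and the y axis of stand, either way round below 0.2 rad), for 0.2 s.
At the end, for the whole second after the job is handed in: The stick from behind lies on the front strip and the loose one on the back strip, within 10 mm across, 12 mm along and 0.2 rad; each cube stands upright within 12 mm of its starting spot and 0.2 rad of square to the stand; all at rest (x of stored_stick_center in the frame of stand between -0.056 and -0.036 m and y of stored_stick_center in the frame of stand between -0.012 and 0.012 m and z of stored_stick_center in the frame of stand between 0.0207 and 0.0307 m and x of loose_stick_center in the frame of stand between 0.036 and 0.056 m and y of loose_stick_center in the frame of stand between -0.012 and 0.012 m and z of loose_stick_center in the frame of stand between 0.0207 and 0.0307 m and angle between the y axis of each of stored_stick_center, loose_stick_center, day_cube_1_center, day_cube_2_center and the y axis of stand, either way round below 0.2 rad and distance of each of day_cube_1_center, day_cube_2_center from where it was at the start of the episode below 0.012 m and angle between each of day_cube_1_center, day_cube_2_center's own z axis and vertical below 0.1 rad and linear speed of each of day_cube_1, day_cube_2, stored_stick, loose_stick below 0.02 m/s); the robot touches nothing.
It fails at once if the off-cut or the eraser is moved by more than 30 mm (distance of any of long_offcut_center, eraser_center from where it was at the start of the episode above 0.03 m).
It also fails if it takes over 128 s, if anything falls off the work surface, if the arm or the gripper's body presses on something with over 40 N, if the wrist force passes 120 N, or if a joint passes its speed limit or range.

ROBOT

A 7-joint arm with a two-finger parallel gripper is mounted at the origin on a cart in front of the work surface, level with it; the furniture and walls round the work are solid. World frame = base frame: x ahead of the robot, y to its left, z up, the work surface at z = 0. Lengths are in m, angles in rad, forces in N, time in s.
With the tool pointing down it reaches from about 0.425 to 0.875 m from the base axis. Payload 4.7 kg.
Tool frame: the origin (TCP) lies midway between the tips of the shut fingers; the grasp point (between the pads) lies 19 mm behind it (ctrl.grip_point_offset is the distance from the TCP to the grasp point, in m); z points along the fingers, y is the line along which they close (so a half turn about z gives the same grasp; the last joint's range is limited). The gripper opens to 87 mm and grips with 3 to 60 N. Pads are 19 mm wide; open, the fingers measure 117 mm over their backs; the gripper's body (75 mm by 190 mm) begins 51 mm behind the grasp point.
Start: joints at [0.014, 0.321, -0.07, 1.45, 0.023, 1.371, -0.057], TCP at [0.65, -0, 0.223] pointing down, gripper open.
Joint ranges: [-2.86, 2.86], [-0.3, 2.09], [-1.38, 1.24], [0.06, 2.45], [-1.56, 4.7], [0.09, 2.05], [-2.69, 2.69]. Speed limits (rad/s): [2.57, 2.57, 3.14, 3.14, 3.14, 3.14, 3.14].

INTERFACE

Orientations are given as a rotation vector (axis times angle).
In Python, from bench import ctrl gives the robot as it stands.
- The arm moves only by the tool move_arm, never from a script. Its argument "increments" is text: rows parted by semicolons, each of 7 numbers parted by spaces: the shift along the world's x, y, z in mm, then the turn, a rotation vector about the world's x, y, z in degrees, then the closure in counts, from 0 (fully open) to 255 (shut). A call has exactly 8 rows; each row shifts and turns the commanded pose from where the row before left it; what a row does not reach is not made up. A row lasts 1/12 s, in which the tool goes at most 41.7 mm and 7.16 degrees, less where a joint would pass 70% of its speed; a pose out of reach is approached as far as the arm can. A call with a gripper value outside its range is refused whole. The fingers move at their own pace and stop on an object; "grip_force" is the grip in N (left out, the last holds). Time passes only in rows, so rows that do not move let the fingers close, or fill a call up. It gives the time, the measured TCP pose, the force, the opening and the grip force at its end, in the units of the state.
- ctrl.get_state(): the state, without advancing time (a new reading comes with each control period).
- ctrl.get_image(name): name is "scene" or "side" or "wrist"; returns a dict with "frame" (384x512x3 uint8, red, green, blue), "depth" (384x512 float32, m along the optical axis (not along the pixel's ray), 0 where there is no reading), "fx", "fy", "cx", "cy" (pixels), "position" and "orientation" of the camera in the world. Camera axes: x right, y down, z forward; pixel columns grow to the right and rows downward; lengths in m; the calibration is good to about 2 mm. A picture is of the moment at which its call begins.
- ctrl.close_job(): hands the job in; it is judged then, once.
Trained networks look in a picture, given as the dict that the camera call returned (one of the last four; its "shot" number tells which), for a name from the list of things; names that differ only in an ending like _2 or _b are one class to them, and where a whole thing is asked for, a point or a joint stands for the part that bears it (a point fixed in the world has none). Each returns a list of dicts, best first, with "score" (0 to 1); they miss things now and then, are a little off and sometimes report something else, mostly with a low value. They report only what shows in the picture. A call takes as long as a camera call. They do not tell look-alikes from the thing itself.
- ctrl.find_in(target, picture): "centre" ([x, y, z] in m, in world coordinates, good to about 4 mm: the middle of the surface that is visible of it).
- ctrl.silhouettes(target, picture): "region" (384x512 bool, what is visible of it).
The state is a dict: "time": time; "joint_positions": joint angles; "qd": joint speeds; "joint_torque": joint torques, N m; "position": TCP position; "tool_rot": TCP orientation; "ft_force": force on the tool from outside, world axes, zero at the start; "torque": the same for the moment, N m; "grip_width": opening from 0.0 (shut) to 1.0 (fully open); "grip_force": force on a finger pad.
Only numpy, scipy, OpenCV 4.12 (cv2) and the standard library are available. Lean on these libraries where they do the work, as an engineer would, in place of code of your own. Each camera call takes 0.05 s, during which the arm holds its last target. There are 200 camera calls.

## Working session

There is one attempt and no reset: what is moved stays moved. The work goes in short steps, Python scripts to look and compute and a tool call to move; the robot and the scene stay as the last step left them, time stands still between calls to the robot, and variables do not carry over. Pictures are saved under pics/ and viewed, at most 14 in all, crops included, and the job is handed in when it is done.

Besides the shell and the picture viewer there is one more tool, called after "Request:" by a JSON object that holds its "op" and its "data". move_arm: Moves the arm, as the interface text tells. Its arguments: {"type":"object","properties":{"increments":{"type":"string"},"grip_force":{"type":"number"}},"required":["increments"]}

```bash
ls; mkdir -p pics
cat > h.py <<'E'
import numpy as np, cv2
from scipy.spatial.transform import Rotation as R
from bench import ctrl
def rot(o):
    o=np.array(o,float)
    if o.shape==(3,3): return o
    return R.from_rotvec(o).as_matrix() if o.size==3 else R.from_quat(o).as_matrix()
def cloud(p):
    d=p["depth"];v,u=np.indices(d.shape)
    c=np.stack([(u-p["cx"])/p["fx"]*d,(v-p["cy"])/p["fy"]*d,d],-1)
    w=c@rot(p["orientation"]).T+np.array(p["position"]); w[d==0]=np.nan
    return w
def save(p,n,crop=None,s=1):
    f=p["frame"][:,:,::-1]
    if crop: f=f[crop[1]:crop[3],crop[0]:crop[2]]
    cv2.imwrite("pics/"+n,cv2.resize(f,None,fx=s,fy=s,interpolation=cv2.INTER_CUBIC))
def rect(P,lo,hi):
    """footprint: centre, sizes, angle of long side about z"""
    m=(P[:,2]>lo)&(P[:,2]<hi); Q=P[m][:,:2]
    (c,s,a)=cv2.minAreaRect((Q*1000).astype(np.float32))
    return np.round(c,1),np.round(s,1),round(a,1),m.sum()
E
python3 - <<'E'
from h import *
for cam in ["scene","side"]:
    p=ctrl.get_image(cam); save(p,cam+"0.png",s=1.5); W=cloud(p); print(cam,p["position"],p["orientation"])
    for t in ["day_cube_1_center","stored_stick_center","stand","mat","long_offcut_center","eraser_center"]:
        for r in ctrl.find_in(t,p): print(t,np.round(r["centre"],3),round(r["score"],2))
        for r in ctrl.silhouettes(t,p):
            g=r["region"]&np.isfinite(W[...,0]);P=W[g]
            if len(P)<20: continue
            v,u=np.nonzero(g); z=np.percentile(P[:,2],90)
            print("  sil",round(r["score"],2),"px",int(u.mean()),int(v.mean()),"z90",round(z,3),rect(P,z-.006,z+.006))
print({k:np.round(v,3) for k,v in ctrl.get_state().items()})
E
```

```text
pics
scene [ 0.08740229 -0.38369243  0.70308573] [-2.21780164  0.93253338 -0.40347283]
day_cube_1_center [0.582 0.14  0.049] 0.69
  sil 0.97 px 233 162 z90 0.062 (array([599. , 150.1]), array([51.4, 54.1]), 8.1, np.int64(410))
stored_stick_center [0.397 0.101 0.025] 0.78
stored_stick_center [0.629 0.217 0.042] 0.55
  sil 0.75 px 177 230 z90 0.024 (array([404.8, 107.9]), array([104.1,  15.4]), 28.1, np.int64(323))
  sil 0.54 px 223 143 z90 0.038 (array([633.5, 217.2]), array([14.3, 31.5]), 6.3, np.int64(59))
  sil 0.48 px 278 309 z90 0.013 (array([ 415.6, -148.4]), array([20.7, 41.8]), 6.8, np.int64(255))
stand [0.556 0.15  0.013] 0.85
  sil 0.89 px 218 175 z90 0.017 (array([590.4, 192.1]), array([140.3, 224.4]), 10.2, np.int64(2328))
mat [ 0.601 -0.096  0.006] 0.57
mat [0.57  0.229 0.054] 0.43
  sil 0.85 px 322 233 z90 0.004 (array([607.1, -91.3]), array([114.7, 180.7]), 9.1, np.int64(3872))
  sil 0.53 px 236 263 z90 0.024 (array([428.5, -28.8]), array([ 15.2, 103.5]), 6.6, np.int64(408))
  sil 0.34 px 219 175 z90 0.017 (array([590.5, 192.1]), array([140.5, 224.4]), 10.2, np.int64(23
[... 1279 characters left out ...]
 415.2, -143.6]), array([21.3, 39.2]), 3.0, np.int64(117))
  sil 0.47 px 283 284 z90 0.039 (array([637.4, 203.7]), array([ 15.2, 103.7]), 9.9, np.int64(477))
{'time': np.float64(1.3), 'joint_positions': array([ 0.014,  0.321, -0.07 ,  1.45 ,  0.023,  1.371, -0.057]), 'qd': array([ 0.001,  0.   ,  0.001, -0.   , -0.   , -0.002,  0.002]), 'joint_torque': array([ 1.0000e-03, -4.9112e+01, -4.0300e-01, -3.1277e+01, -6.4000e-02,
        3.4000e-02,  0.0000e+00]), 'position': array([ 0.65 , -0.   ,  0.223]), 'tool_rot': array([2.221, 2.221, 0.   ]), 'ft_force': array([-0.676, -0.497, -0.494]), 'torque': array([-0.036,  0.034,  0.006]), 'grip_force': np.float64(0.0), 'grip_width': np.float64(1.001)}
```

View pics/scene0.png

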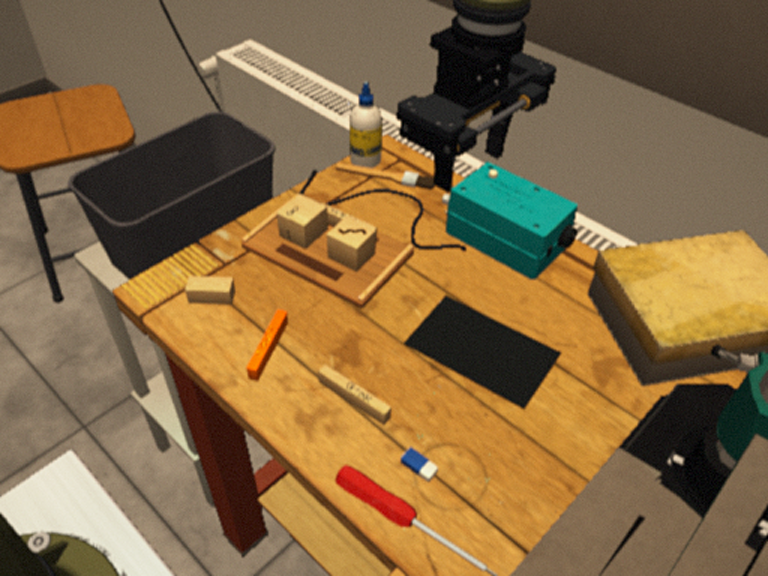

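View pics/side0.png

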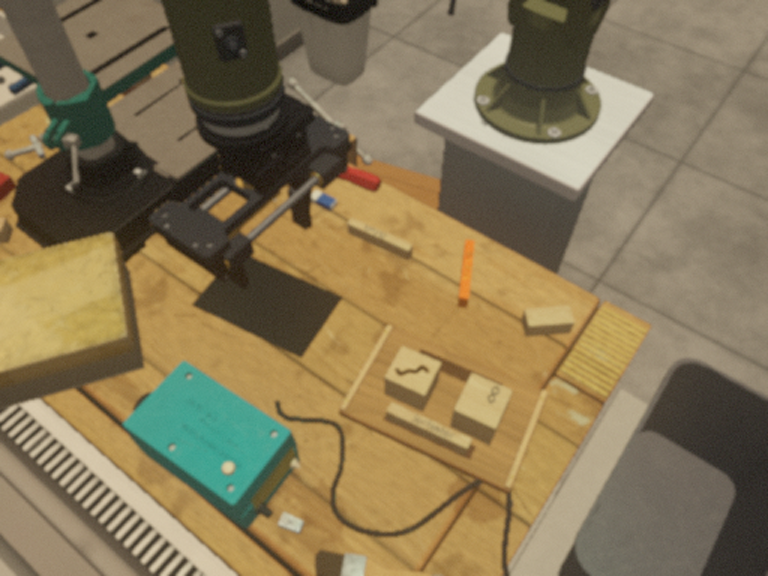

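Candidates for the stick (scene px in the 1.5x view): plain pine on the bench (353,393), which I take as the loose stick; orange bar (267,343), the look-alike to leave alone; pine off-cut (210,290) and eraser (420,463), both bystanders; stick on the stand behind the cubes (side view 430,427), which I take as the stored one. Cube 1 (wavy line) is on the right at (352,240), cube 2 (loops) on the left at (302,217).

Run:
```python
from h import *
p=ctrl.get_image("side"); save(p,"crop1.png",(215,130,380,340),2.8)
q=ctrl.get_image("scene")
for n,P in (("side",cloud(p)),("scene",cloud(q))):
    P=P.reshape(-1,3);P=P[np.isfinite(P[:,0])]
    c,s=np.cos(np.radians(10.3)),np.sin(np.radians(10.3))
    d=P[:,:2]-[.591,.1945]; X=d[:,0]*c+d[:,1]*s; Y=-d[:,0]*s+d[:,1]*c
    for nm,y0 in (("cube2 left",.045),("cube1 right",-.045)):
        m=(abs(X)<.035)&(abs(Y-y0)<.04); print(n,nm,rect(P[m],.057,.068), np.median(P[m&(P[:,2]>.055)][:,2]).round(4))
    m=(abs(X-.046)<.012)&(abs(Y)<.065); print(n,"stored",rect(P[m],.033,.043))
    m=(abs(P[:,0]-.4285)<.03)&(abs(P[:,1]+.029)<.07); print(n,"loose",rect(P[m],.017,.03))
    # tall things, cells of 50mm
    m=(P[:,2]>.05)&(P[:,2]<.2)&(P[:,0]>.3)&(P[:,0]<.85)&(abs(P[:,1])<.45)
    k=np.floor(P[m][:,:2]/.05).astype(int)
    print({tuple(int(5*i) for i in a):int(1000*P[m][(k==a).all(1),2].max()) for a in np.unique(k,axis=0)})
```

```text
side cube2 left (array([583.2, 241.9]), array([57.6, 52. ]), 9.4, np.int64(907)) 0.0614
side cube1 right (array([599.4, 153.6]), array([49.8, 53.4]), 10.4, np.int64(744)) 0.0614
side stored (array([637.4, 203.6]), array([ 15.1, 103.6]), 10.0, np.int64(487))
side loose (array([428.5, -25.5]), array([ 16. , 104.3]), 6.8, np.int64(310))
{(35, -45): 187, (35, 40): 53, (40, -45): 190, (40, -40): 179, (40, 35): 52, (40, 40): 53, (45, -45): 189, (45, -40): 186, (45, -35): 70, (45, 35): 51, (45, 40): 52, (50, -45): 189, (50, -40): 188, (50, -35): 71, (50, 35): 52, (50, 40): 53, (55, -45): 188, (55, -40): 199, (55, -35): 74, (55, 10): 64, (55, 15): 64, (55, 20): 65, (55, 25): 65, (55, 35): 52, (55, 40): 52, (60, -45): 199, (60, -40): 199, (60, -35): 174, (60, 10): 64, (60, 15): 64, (60, 20): 64, (60, 25): 64, (60, 35): 52, (60, 40): 53, (65, -45): 180, (65, -40): 192, (65, -35): 175, (65, -30): 98, (65, 35): 51, (65, 40): 53, (70, -45): 59, (70, -40): 59, (70, -35): 97, (70, -30): 98, (70, -25): 98, (70, -20): 98, (75, -40): 93, (75, -35): 99, (75, -30): 98, (75, -25): 99, (75, -20): 99, (75,
[... 903 characters left out ...]
63, (55, 15): 63, (55, 20): 64, (55, 25): 62, (55, 35): 51, (60, -40): 192, (60, -35): 70, (60, 10): 63, (60, 15): 62, (60, 20): 64, (60, 25): 62, (60, 35): 51, (65, -40): 191, (65, -35): 165, (65, -30): 97, (65, 35): 50, (65, 40): 51, (70, -40): 58, (70, -35): 96, (70, -30): 97, (70, -25): 97, (70, -20): 95, (70, 0): 79, (70, 5): 79, (75, -40): 95, (75, -35): 97, (75, -30): 98, (75, -25): 97, (75, -20): 98, (75, -15): 96, (75, -10): 88, (75, -5): 88, (75, 0): 88, (75, 5): 88, (75, 25): 104, (75, 30): 151, (80, -40): 96, (80, -35): 97, (80, -30): 97, (80, -25): 97, (80, -20): 97, (80, -15): 93, (80, -10): 88, (80, -5): 88, (80, 0): 88, (80, 5): 95, (80, 10): 83, (80, 25): 102, (80, 30): 151}
```

View pics/crop1.png

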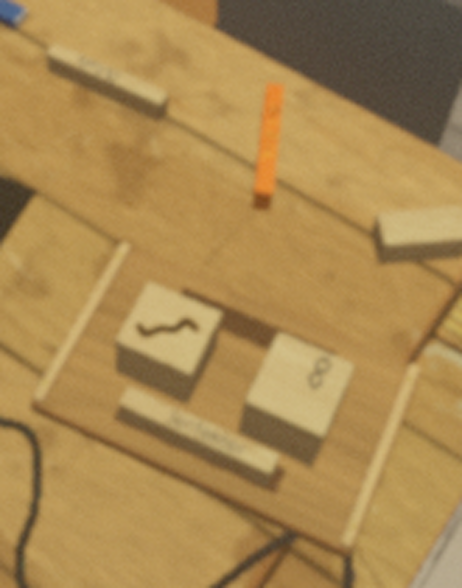

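The crop confirms it: wavy cube 1 is on the right, cube 2 on the left, the stored stick behind them, the pine loose stick at upper left, and the orange look-alike off to the side. Moving above cube 1.

Request:
{"op": "move_arm", "data": {"increments": "-4.2 12.6 0 0 0 -6.65 44; -4.2 12.6 0 0 0 -6.65 44; -4.2 12.6 0 0 0 -6.65 44; -4.2 12.6 0 0 0 -6.65 44; -4.2 12.6 0 0 0 -6.65 44; -4.2 12.6 0 0 0 -6.65 44; -4.2 12.6 0 0 0 -6.65 44; -4.2 12.6 0 0 0 -6.65 44", "grip_force": 20}}

```text
time: 2.07
position: [0.6162, 0.1014, 0.2226]
tool_rot: [2.984, 0.983, 0.0]
ft_force: [-0.2, -0.8, -0.2]
grip_width: 0.824
grip_force: 0.0
```

Request:
{"op": "move_arm", "data": {"increments": "-4.2 12.6 0 0 0 -6.65 44; -4.2 12.6 0 0 0 -6.65 44; -4.2 12.6 0 0 0 -6.65 44; -4.2 12.6 0 0 0 -6.65 44; 0 0 -20 0 0 0 44; 0 0 -20 0 0 0 44; 0 0 -20 0 0 0 44; 0 0 0 0 0 0 44"}}

```text
time: 2.73
position: [0.5968, 0.1506, 0.1582]
tool_rot: [3.127, 0.28, -0.012]
ft_force: [-0.6, -0.9, -0.4]
grip_width: 0.828
grip_force: 0.0
```

Run:
```python
from h import *
p=ctrl.get_image("wrist"); save(p,"w1.png",s=1.2); W=cloud(p).reshape(-1,3);W=W[np.isfinite(W[:,0])]
s=ctrl.get_state(); print(s["time"],s["position"],s["joint_positions"].round(2) if hasattr(s["joint_positions"],'round') else s["joint_positions"], rot(s["tool_rot"]).round(3)[:,1], s["grip_width"])
for n,c in (("c1",(.599,.152)),("c2",(.583,.24))):
    m=(abs(W[:,:2]-c)<.042).all(1)&(W[:,2]>.055); print(n,m.sum(),W[m].min(0).round(3),W[m].max(0).round(3),rect(W[m],.057,.068))
```

```text
2.7833 [0.59798091 0.15074881 0.16043139] [-0.29  0.29  0.01  1.62 -0.    1.24 -1.68] [ 0.177 -0.984  0.001] 0.8275286138569264
c1 37364 [0.571 0.11  0.055] [0.641 0.194 0.279] (array([599.7, 151.8]), array([49.6, 53. ]), 10.2, np.int64(2435))
c2 16049 [0.552 0.198 0.055] [0.625 0.27  0.278] (array([583.7, 240. ]), array([56.3, 52.4]), 9.4, np.int64(2732))
```

View pics/w1.png

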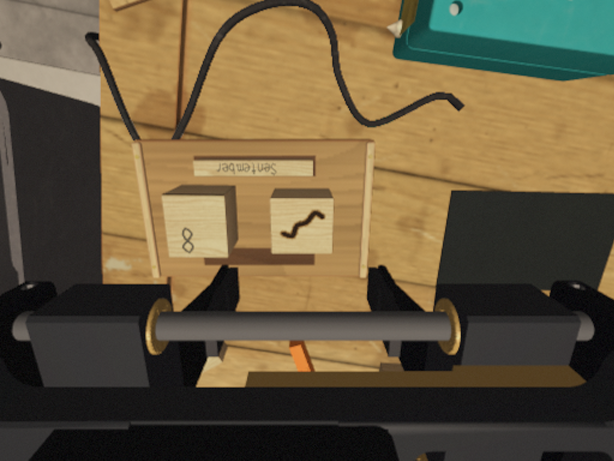

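The wrist view shows both cube tops, cube 1 at (302,222) and cube 2 at (198,225). The wrist measurement agrees with the mean of the two other cameras. Going down on cube 1.

Request:
{"op": "move_arm", "data": {"increments": "1.6 1 -20 0 0 0 44; 0 0 -30 0 0 0 44; 0 0 -30 0 0 0 44; 0 0 -30 0 0 0 44; 0 0 -28 0 0 0 44; 0 0 0 0 0 0 44; 0 0 0 0 0 0 255; 0 0 0 0 0 0 255", "grip_force": 20}}

```text
time: 3.45
position: [0.6032, 0.1527, 0.0272]
tool_rot: [-3.129, -0.279, -0.006]
ft_force: [0.1, 0.4, 0.5]
grip_width: 0.75
grip_force: 0.0
```

Request:
{"op": "move_arm", "data": {"increments": "0 0 0 0 0 0 255; 0 0 0 0 0 0 255; 0 0 0 0 0 0 255; 0 0 8 0 0 0 255; 0 0 20 0 0 0 255; 0 0 30 0 0 0 255; 0 0 30 0 0 0 255; 0 0 0 0 0 0 255"}}

```text
time: 4.12
position: [0.6052, 0.1533, 0.1202]
tool_rot: [-3.127, -0.279, -0.017]
ft_force: [1.4, -0.1, 0.3]
grip_width: 0.606
grip_force: 20.0
```

Request:
{"op": "move_arm", "data": {"increments": "-1 -20 0 0 0 0 255; -1 -35 0 0 0 0 255; -1 -40 0 0 0 0 255; -1 -40 0 0 0 0 255; -1 -40 0 0 0 0 255; -1 -40 0 0 0 0 255; -1 -40 0 0 0 0 255; 0 -27 0 0 0 0 255"}}

```text
time: 4.78
position: [0.5932, -0.1351, 0.1134]
tool_rot: [3.127, 0.273, 0.0]
ft_force: [0.7, -0.2, -0.1]
grip_width: 0.608
grip_force: 20.0
```

Request:
{"op": "move_arm", "data": {"increments": "0 -5 -10 0 0 0 255; 0 0 -20 0 0 0 255; 0 0 -25 0 0 0 255; 0 0 -20 0 0 0 255; 0 0 -10 0 0 0 255; 0 0 0 0 0 0 255; 0 0 0 0 0 0 255; 0 0 0 0 0 0 255"}}

```text
time: 5.45
position: [0.5954, -0.1348, 0.0291]
tool_rot: [3.128, 0.28, 0.004]
ft_force: [0.8, -0.7, -0.3]
grip_width: 0.607
grip_force: 20.0
```

Run:
```python
from h import *
s=ctrl.get_state(); print(s["time"],s["position"],rot(s["tool_rot"]).round(3).tolist(), s["grip_width"],s["ft_force"])
p=ctrl.get_image("side"); W=cloud(p).reshape(-1,3);W=W[np.isfinite(W[:,0])]
m=(abs(W[:,:2]-[.6,-.134])<.06).all(1)&(W[:,2]<.07)&(W[:,2]>.008); print(W[m].min(0),np.percentile(W[m][:,2],[1,5,50]))
```

```text
5.45 [ 0.59543354 -0.13480948  0.0291036 ] [[0.984, 0.177, 0.002], [0.177, -0.984, -0.0], [0.002, 0.001, -1.0]] 0.6066457866486055 [ 0.7912544  -0.74480576 -0.31066963]
[ 0.57737241 -0.16989658  0.01656185] [0.01862891 0.02112939 0.05166465]
```

Request:
{"op": "move_arm", "data": {"increments": "0 0 -6 0 0 0 255; 0 0 -4 0 0 0 255; 0 0 -2 0 0 0 255; 0 0 -1 0 0 0 255; 0 0 0 0 0 0 255; 0 0 0 0 0 0 255; 0 0 0 0 0 0 44; 0 0 0 0 0 0 44"}}

```text
time: 6.17
position: [0.5944, -0.1349, 0.0148]
tool_rot: [3.129, 0.279, 0.001]
ft_force: [-0.3, -0.0, 0.3]
grip_width: 0.689
grip_force: 0.0
```

Request:
{"op": "move_arm", "data": {"increments": "0 0 0 0 0 0 44; 0 0 5 0 0 0 44; 0 0 20 0 0 0 44; 0 0 35 0 0 0 44; 0 0 40 0 0 0 44; 0 20 20 0 0 0 44; 0 35 10 0 0 0 44; 0 40 0 0 0 0 44"}}

```text
time: 6.83
position: [0.5964, -0.0421, 0.1488]
tool_rot: [3.128, 0.27, 0.011]
ft_force: [1.3, 1.7, 0.6]
grip_width: 0.826
grip_force: 0.0
```

Request:
{"op": "move_arm", "data": {"increments": "-2 40 0 0 0 0 44; -2 40 0 0 0 0 44; -2 40 0 0 0 0 44; -2 40 0 0 0 0 44; -2 40 0 0 0 0 44; -1 40 0 0 0 0 44; 0 30 0 0 0 0 44; 0 10 0 0 0 0 44"}}

```text
time: 7.5
position: [0.5812, 0.2478, 0.1447]
tool_rot: [-3.124, -0.292, 0.001]
ft_force: [-1.1, 0.9, -0.2]
grip_width: 0.829
grip_force: 0.0
```

Request:
{"op": "move_arm", "data": {"increments": "0 0 -20 0 0 0 44; 0 0 -25 0 0 0 44; 0 0 -10 0 0 0 44; 0 0 0 0 0 0 44; 0 0 0 0 0 0 44; 0 0 0 0 0 0 44; 0 0 0 0 0 0 44; 0 0 0 0 0 0 44"}}

```text
time: 8.17
position: [0.5842, 0.2403, 0.0911]
tool_rot: [-3.129, -0.279, -0.004]
ft_force: [-0.3, 0.1, -0.6]
grip_width: 0.822
grip_force: 0.0
```

Run:
```python
from h import *
s=ctrl.get_state(); print(s["time"],s["position"],rot(s["tool_rot"]).round(3)[:,1:].tolist(), s["grip_width"])
for cam in ("scene","side"):
  p=ctrl.get_image(cam); W=cloud(p).reshape(-1,3);W=W[np.isfinite(W[:,0])]
  m=(abs(W[:,:2]-[.598,-.134])<.06).all(1); print(rect(W[m],.044,.058),np.median(W[m&(W[:,2]>.044)][:,2]))
```

```text
8.1667 [0.58415216 0.24033029 0.09110535] [[0.177, 0.002], [-0.984, 0.001], [-0.0, -1.0]] 0.8222393709688895
(array([ 590.5, -137.2]), array([51.7, 53.1]), 9.8, np.int64(628)) 0.049166144467119755
(array([ 590.7, -134. ]), array([50.7, 54.3]), 9.6, np.int64(536)) 0.05028547852132903
```

Request:
{"op": "move_arm", "data": {"increments": "0 0 -20 0 0 0 44; 0 0 -25 0 0 0 44; 0 0 -17 0 0 0 44; 0 0 -5 0 0 0 44; 0 0 0 0 0 0 44; 0 0 0 0 0 0 44; 0 0 0 0 0 0 255; 0 0 0 0 0 0 255"}}

```text
time: 8.93
position: [0.5844, 0.2407, 0.0243]
tool_rot: [-3.128, -0.279, -0.004]
ft_force: [-0.8, -0.5, 0.7]
grip_width: 0.749
grip_force: 0.0
```

Request:
{"op": "move_arm", "data": {"increments": "0 0 0 0 0 0 255; 0 0 0 0 0 0 255; 0 0 0 0 0 0 255; 0 0 8 0 0 0 255; 0 0 20 0 0 0 255; 0 0 30 0 0 0 255; 0 0 30 0 0 0 255; 0 0 0 0 0 0 255"}}

```text
time: 9.6
position: [0.5871, 0.2419, 0.118]
tool_rot: [-3.126, -0.279, -0.017]
ft_force: [1.7, -0.3, 0.0]
grip_width: 0.595
grip_force: 20.1
```

Request:
{"op": "move_arm", "data": {"increments": "0 -20 0 0 0 0 255; 0 -35 0 0 0 0 255; 0 -40 0 0 0 0 255; 0 -40 0 0 0 0 255; 0 -40 0 0 0 0 255; 0 -40 0 0 0 0 255; 0 -40 0 0 0 0 255; 0 -35 0 0 0 0 255"}}

```text
time: 10.27
position: [0.5826, -0.053, 0.1109]
tool_rot: [3.129, 0.277, 0.0]
ft_force: [1.3, -0.4, -2.7]
grip_width: 0.599
grip_force: 20.1
```

Request:
{"op": "move_arm", "data": {"increments": "0 0 -10 0 0 0 255; 0 0 -20 0 0 0 255; 0 0 -25 0 0 0 255; 0 0 -20 0 0 0 255; 0 0 -8 0 0 0 255; 0 0 0 0 0 0 255; 0 0 0 0 0 0 255; 0 0 0 0 0 0 255"}}

```text
time: 10.93
position: [0.5844, -0.0498, 0.029]
tool_rot: [3.129, 0.279, 0.004]
ft_force: [0.3, 0.2, -0.5]
grip_width: 0.598
grip_force: 20.1
```

Request:
{"op": "move_arm", "data": {"increments": "0 0 -7 0 0 0 255; 0 0 -5 0 0 0 255; 0 0 -2 0 0 0 255; 0 0 -1 0 0 0 255; 0 0 0 0 0 0 255; 0 0 0 0 0 0 255; 0 0 0 0 0 0 44; 0 0 0 0 0 0 44"}}

```text
time: 11.6
position: [0.5835, -0.0499, 0.0128]
tool_rot: [3.129, 0.279, 0.001]
ft_force: [0.2, 0.6, 0.8]
grip_width: 0.678
grip_force: 0.0
```

Request:
{"op": "move_arm", "data": {"increments": "0 0 0 0 0 0 44; 0 0 5 0 0 0 44; 0 0 20 0 0 0 44; 0 0 35 0 0 0 44; 0 0 40 0 0 0 44; 0 10 25 0 0 0 44; 2 15 10 0 0 5 44; 4 20 0 0 0 7 44"}}

```text
time: 12.27
position: [0.5916, -0.0063, 0.1525]
tool_rot: [3.08, 0.606, 0.012]
ft_force: [1.1, 0.2, -0.6]
grip_width: 0.828
grip_force: 0.0
```

Request:
{"op": "move_arm", "data": {"increments": "4 25 0 0 0 7 44; 4 25 0 0 0 7 44; 4 25 0 0 0 7 44; 5 25 0 0 0 7 44; 5 25 0 0 0 7 44; 5 25 0 0 0 7 44; 5 20 0 0 0 7 44; 5 15 0 0 0 7 44"}}

```text
time: 12.93
position: [0.626, 0.1831, 0.1481]
tool_rot: [-2.429, -1.991, -0.002]
ft_force: [-0.7, 0.1, -0.2]
grip_width: 0.826
grip_force: 0.0
```

Request:
{"op": "move_arm", "data": {"increments": "5 10 0 0 0 7 110; 5 8 0 0 0 7 110; 5 4 -10 0 0 7 110; 0 0 -20 0 0 1 110; 0 0 -20 0 0 0 110; 0 0 0 0 0 0 110; 0 0 0 0 0 0 110; 0 0 0 0 0 0 110"}}

```text
time: 13.6
position: [0.6419, 0.2023, 0.0989]
tool_rot: [2.015, 2.409, 0.002]
ft_force: [-0.1, 0.1, 0.4]
grip_width: 0.568
grip_force: 0.0
```

Run:
```python
from h import *
s=ctrl.get_state(); print(s["time"],s["position"],s["joint_positions"],rot(s["tool_rot"]).round(3)[:,1:].tolist(), s["grip_width"])
for cam in ("scene","side","wrist"):
  p=ctrl.get_image(cam); W=cloud(p).reshape(-1,3);W=W[np.isfinite(W[:,0])]
  if cam=="side": save(p,"s2.png",s=1.5)
  for n,c,r,lo,hi in (("c1",(.59,-.135),.042,.044,.058),("c2",(.582,-.048),.042,.044,.058),("stored",(.637,.2025),.065,.03,.044)):
    m=(abs(W[:,:2]-c)<r).all(1)
    if m.sum()>50: print(cam,n,rect(W[m],lo,hi),np.median(W[m&(W[:,2]>lo)&(W[:,2]<hi)][:,2]).round(4))
```

```text
13.6 [0.64187633 0.20227827 0.0989383 ] [-0.17766969  0.45616245 -0.22003945  1.52834168  0.10496582  1.16704986
 -0.23932992] [[0.984, 0.002], [0.177, 0.0], [0.002, -1.0]] 0.5683059422278148
scene c1 (array([ 591. , -137.1]), array([51.5, 53.3]), 10.1, np.int64(632)) 0.0492
scene c2 (array([583.1, -51.6]), array([58.8, 53. ]), 9.9, np.int64(627)) 0.0492
scene stored (array([637.7, 200. ]), array([ 16.9, 105. ]), 10.7, np.int64(260)) 0.0361
side c1 (array([ 590.6, -133.3]), array([50.4, 54.3]), 9.6, np.int64(537)) 0.0503
side c2 (array([582.2, -48.2]), array([58.9, 53.4]), 9.1, np.int64(648)) 0.0503
side stored (array([630.7, 239. ]), array([14.4, 31.6]), 10.5, np.int64(151)) 0.0377
wrist stored (array([636.9, 202.2]), array([ 13.1, 104.3]), 10.3, np.int64(1671)) 0.0372
```

View pics/s2.png

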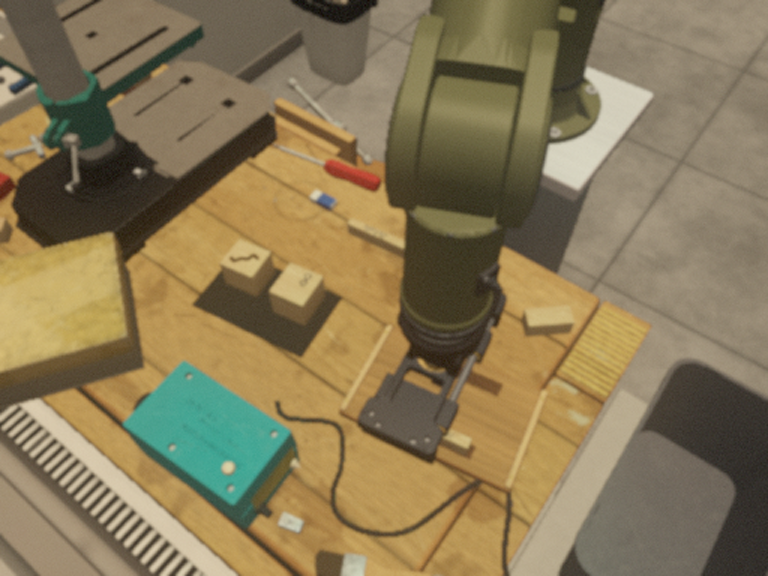

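Run:
```python
from h import *
p=ctrl.get_image("scene"); W=cloud(p).reshape(-1,3);W=W[np.isfinite(W[:,0])]
c,s=np.cos(np.radians(10.2)),np.sin(np.radians(10.2)); d=W[:,:2]-[.637,.2022]
X=d[:,0]*c+d[:,1]*s; Y=-d[:,0]*s+d[:,1]*c
for lo,hi in ((-.2,-.04),(-.04,.04),(.04,.2)):
  m=(Y>lo)&(Y<hi)&(X>.07)&(X<.2)&(W[:,2]>.07)&(W[:,2]<.2)
  if m.any(): print(lo,hi,X[m].min(),np.percentile(X[m],2),m.sum(),W[m].min(0),W[m].max(0))
```

```text
-0.2 -0.04 0.08259513796310182 0.08531386140989278 974 [0.72714659 0.02046032 0.07002065] [0.85141189 0.17958597 0.19777255]
-0.04 0.04 0.07173312204517321 0.07436869013582877 140 [0.71398489 0.17777066 0.1692221 ] [0.73966534 0.23377894 0.19979879]
```

Request:
{"op": "move_arm", "data": {"increments": "-4.9 0 0 0 0 0 110; 0 0 -20 0 0 0 110; 0 0 -10 0 0 0 110; 0 0 0 0 0 0 110; 0 0 0 0 0 0 110; 0 0 0 0 0 0 110; 0 0 0 0 0 0 110; 0 0 0 0 0 0 110"}}

```text
time: 14.47
position: [0.6369, 0.2024, 0.0685]
tool_rot: [2.015, 2.409, 0.002]
ft_force: [0.5, -0.8, 0.9]
grip_width: 0.568
grip_force: 0.0
```

Request:
{"op": "move_arm", "data": {"increments": "0 0 -20 0 0 0 110; 0 0 -20 0 0 0 110; 0 0 -8 0 0 0 110; 0 0 -3 0 0 0 110; 0 0 0 0 0 0 110; 0 0 0 0 0 0 110; 0 0 0 0 0 0 255; 0 0 0 0 0 0 255"}}

```text
time: 15.13
position: [0.6372, 0.2025, 0.0179]
tool_rot: [2.014, 2.409, 0.003]
ft_force: [-0.1, -0.3, 0.3]
grip_width: 0.491
grip_force: 0.0
```

Request:
{"op": "move_arm", "data": {"increments": "0 0 0 0 0 0 255; 0 0 0 0 0 0 255; 0 0 0 0 0 0 255; 0 0 0 0 0 0 255; 0 0 5 0 0 0 255; 0 0 15 0 0 0 255; 0 0 20 0 0 0 255; 0 0 0 0 0 0 255"}}

```text
time: 15.8
position: [0.639, 0.2032, 0.0611]
tool_rot: [2.013, 2.407, 0.009]
ft_force: [1.5, 0.5, 0.2]
grip_width: 0.147
grip_force: 20.0
```

Request:
{"op": "move_arm", "data": {"increments": "-15 -2.3 0 0 0 0 255; -25 -4 0 0 0 0 255; -26 -5 0 0 0 0 255; -25 -4 0 0 0 0 255; 0 0 0 0 0 0 255; 0 0 0 0 0 0 255; 0 0 0 0 0 0 255; 0 0 0 0 0 0 255"}}

```text
time: 16.47
position: [0.5466, 0.187, 0.0569]
tool_rot: [2.015, 2.409, 0.002]
ft_force: [-0.3, -0.0, 0.0]
grip_width: 0.151
grip_force: 20.0
```

Run:
```python
from h import *
s=ctrl.get_state(); print(s["time"],s["position"],rot(s["tool_rot"]).round(3)[:,1:].tolist(), s["grip_width"])
p=ctrl.get_image("wrist"); save(p,"w3.png",s=1.2);W=cloud(p)
np.save("w3.npy",W)
m=(abs(W[...,:2]-[.546,.187])<.065).all(-1)&(W[...,2]>.05)&(W[...,2]<.1);P=W[m];print(rect(P,.05,.1),np.percentile(P[:,2],[5,50,95]))
```

```text
16.4667 [0.54661069 0.18697649 0.05688485] [[0.984, 0.001], [0.177, 0.0], [0.001, -1.0]] 0.15123915963777046
(array([544.2, 191.3]), array([96. , 33.4]), 88.8, np.int64(4061)) [0.06357351 0.07584198 0.09424382]
```

View pics/w3.png

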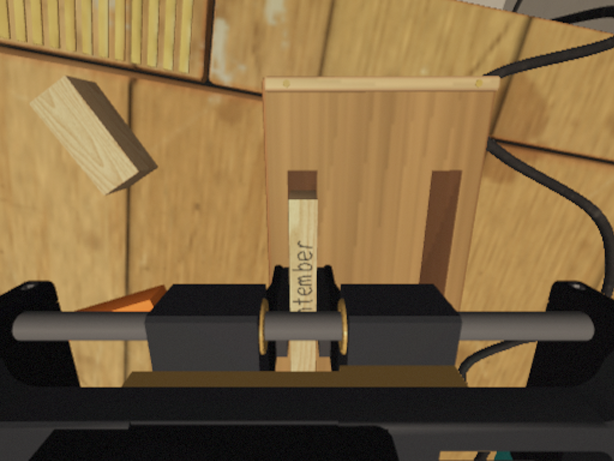

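Run:
```python
import numpy as np
W=np.load("w3.npy")
F=W[144,241:264].reshape(-1,3); B=W[144,361:384].reshape(-1,3)
print(F.mean(0),B.mean(0))
f,b=F.mean(0)[:2],B.mean(0)[:2]; c,s=np.cos(np.radians(10.2)),np.sin(np.radians(10.2))
x=np.array([c,s]);y=np.array([-s,c]); o=(f+b)/2; print("dir",np.degrees(np.arctan2(*(b-f)[::-1])),np.linalg.norm(b-f)); o=o-.0555*y
print("origin",o,"front",o-.046*x,"back",o+.046*x)
```

```text
[nan nan nan] [0.62623963 0.25770217 0.01439687]
dir nan nan
origin [nan nan] front [nan nan] back [nan nan]
```

Request:
{"op": "move_arm", "data": {"increments": "-0.8 -0.5 -15 0 0 0 255; 0 0 -15 0 0 0 255; 0 0 -6 0 0 0 255; 0 0 -2 0 0 0 255; 0 0 -1 0 0 0 255; 0 0 0 0 0 0 255; 0 0 0 0 0 0 255; 0 0 0 0 0 0 110"}}

```text
time: 17.18
position: [0.5452, 0.1865, 0.0179]
tool_rot: [2.015, 2.41, 0.001]
ft_force: [-0.3, -0.0, 0.1]
grip_width: 0.177
grip_force: 0.0
```

Request:
{"op": "move_arm", "data": {"increments": "0 0 0 0 0 0 110; 0 0 0 0 0 0 110; 0 0 5 0 0 0 110; 0 0 25 0 0 0 110; 0 0 35 0 0 0 110; -5 -10 35 0 0 0 110; -10 -20 0 0 0 0 110; -10 -25 0 0 0 0 110"}}

```text
time: 17.85
position: [0.5213, 0.1335, 0.121]
tool_rot: [2.009, 2.411, 0.009]
ft_force: [0.6, -0.6, -0.4]
grip_width: 0.558
grip_force: 0.0
```

Request:
{"op": "move_arm", "data": {"increments": "-14 -26 0 0 0 -1 110; -17 -30 0 0 0 -1 110; -18 -30 0 0 0 -1 110; -18 -30 0 0 0 -1 110; -15 -26 0 0 0 0 110; -10 -16 0 0 0 0 110; 0 0 -15 0 0 0 110; 0 0 0 0 0 0 110"}}

```text
time: 18.52
position: [0.4258, -0.0277, 0.1014]
tool_rot: [-2.1, -2.334, 0.002]
ft_force: [-1.1, 0.6, -0.9]
grip_width: 0.569
grip_force: 0.0
```

Request:
{"op": "move_arm", "data": {"increments": "0 0 0 0 0 0 110; 0 0 0 0 0 0 110; 0 0 0 0 0 0 110; 0 0 0 0 0 0 110; 0 0 0 0 0 0 110; 0 0 0 0 0 0 110; 0 0 0 0 0 0 110; 0 0 0 0 0 0 110"}}

```text
time: 19.18
position: [0.4276, -0.0266, 0.1026]
tool_rot: [2.098, 2.338, 0.0]
ft_force: [-0.4, -1.0, 0.8]
grip_width: 0.569
grip_force: 0.0
```

Run:
```python
from h import *
s=ctrl.get_state(); print(s["time"],s["position"],s["joint_positions"],rot(s["tool_rot"]).round(3)[:,1:].tolist(), s["grip_width"])
for cam in ("scene","side","wrist"):
  p=ctrl.get_image(cam); W=cloud(p).reshape(-1,3);W=W[np.isfinite(W[:,0])]
  if cam=="wrist": save(p,"w4.png",s=1.2)
  for n,c,r,lo,hi in (("stored",(.5456,.1863),.065,.03,.044),("loose",(.4285,-.027),.065,.016,.03)):
    m=(abs(W[:,:2]-c)<r).all(1)
    if (m&(W[:,2]>lo)&(W[:,2]<hi)).sum()>50: print(cam,n,rect(W[m],lo,hi),np.median(W[m&(W[:,2]>lo)&(W[:,2]<hi)][:,2]).round(4))
```

```text
19.1833 [ 0.42757568 -0.02658161  0.10261735] [ 0.08794768 -0.04635658 -0.08582503  2.1159658  -0.00445372  1.071731
  0.1127163 ] [[0.994, 0.0], [0.108, -0.0], [0.0, -1.0]] 0.5687431647102867
scene stored (array([537.2, 224.3]), array([15.8, 19.4]), 10.9, np.int64(57)) 0.0365
scene loose (array([428.6, -29. ]), array([ 15.7, 104.5]), 6.8, np.int64(424)) 0.0227
side stored (array([544.7, 187.4]), array([ 15.5, 103.8]), 10.5, np.int64(462)) 0.0376
side loose (array([428.5, -25.3]), array([ 16.4, 104.8]), 6.8, np.int64(323)) 0.0236
wrist stored (array([552.4, 140.9]), array([14.7, 13.1]), 10.2, np.int64(446)) 0.0365
wrist loose (array([427.9, -26.8]), array([ 13.1, 104.4]), 6.6, np.int64(1483)) 0.0234
```

View pics/w4.png

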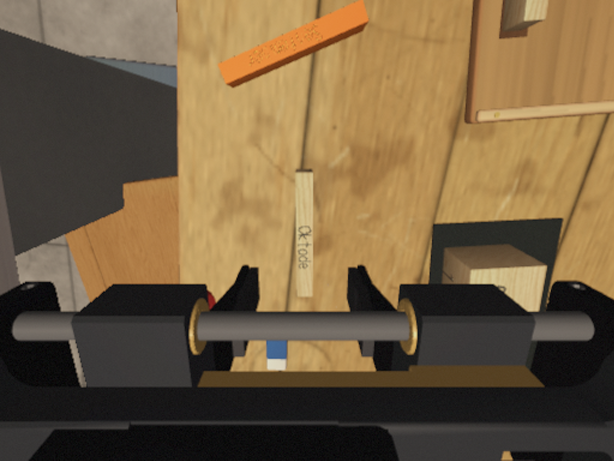

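Request:
{"op": "move_arm", "data": {"increments": "0 0 -20 0 0 0 110; 0 0 -25 0 0 0 110; 0 0 -25 0 0 0 110; 0 0 -15 0 0 0 110; 0 0 -9 0 0 0 110; 0 0 -3 0 0 0 110; 0 0 0 0 0 0 110; 0 0 0 0 0 0 110"}}

```text
time: 20.0
position: [0.4283, -0.0267, 0.0064]
tool_rot: [2.097, 2.337, 0.001]
ft_force: [-0.2, -0.1, -0.0]
grip_width: 0.565
grip_force: 0.0
```

Request:
{"op": "move_arm", "data": {"increments": "0 0 0 0 0 0 255; 0 0 0 0 0 0 255; 0 0 0 0 0 0 255; 0 0 0 0 0 0 255; 0 0 0 0 0 0 255; 0 0 0 0 0 0 255; 0 0 10 0 0 0 255; 0 0 20 0 0 0 255"}}

```text
time: 20.67
position: [0.4253, -0.0265, 0.0345]
tool_rot: [-2.095, -2.336, 0.005]
ft_force: [-0.1, -0.4, -0.9]
grip_width: 0.152
grip_force: 20.0
```

Request:
{"op": "move_arm", "data": {"increments": "0 0 30 0 0 0 255; 10 10 30 0 0 0 255; 20 22 10 0 0 0 255; 25 28 0 0 0 1 255; 28 31 0 0 0 1 255; 28 31 0 0 0 1 255; 28 31 0 0 0 0.8 255; 28 31 0 0 0 0 255"}}

```text
time: 21.33
position: [0.5954, 0.1585, 0.1064]
tool_rot: [2.019, 2.406, 0.001]
ft_force: [0.8, -0.1, -0.1]
grip_width: 0.153
grip_force: 20.0
```

Request:
{"op": "move_arm", "data": {"increments": "22 25 0 0 0 0 255; 14 16 0 0 0 0 255; 5 5 0 0 0 0 255; 0 0 -15 0 0 0 255; 0 0 -20 0 0 0 255; 0 0 -10 0 0 0 255; 0 0 0 0 0 0 255; 0 0 0 0 0 0 255"}}

```text
time: 22.0
position: [0.6347, 0.2021, 0.0605]
tool_rot: [-2.02, -2.406, 0.002]
ft_force: [0.2, 0.5, 0.4]
grip_width: 0.153
grip_force: 20.0
```

Run:
```python
from h import *
s=ctrl.get_state(); print(s["time"],s["position"],rot(s["tool_rot"]).round(3)[:,1:].tolist(), s["grip_width"],s["grip_force"])
for cam in ("side","wrist"):
  p=ctrl.get_image(cam); W=cloud(p).reshape(-1,3);W=W[np.isfinite(W[:,0])]
  if cam=="wrist": save(p,"w5.png",s=1.2)
  z=s["position"][2]+.018
  for n,c,r,lo,hi in (("stored",(.5456,.1863),.065,.03,.044),("loose",(.636,.203),.065,z-.008,z+.006)):
    m=(abs(W[:,:2]-c)<r).all(1)
    if (m&(W[:,2]>lo)&(W[:,2]<hi)).sum()>50: print(cam,n,rect(W[m],lo,hi),np.median(W[m&(W[:,2]>lo)&(W[:,2]<hi)][:,2]).round(4))
```

```text
22.0 [0.63466647 0.2020807  0.0604632 ] [[0.985, -0.001], [0.173, -0.001], [-0.001, -1.0]] 0.15278286914386713 19.989411234855652
side stored (array([537.9, 227.8]), array([14.4, 22.5]), 8.6, np.int64(103)) 0.0378
side loose (array([635.1, 224.8]), array([16.2, 65. ]), 23.1, np.int64(124)) 0.0748
wrist stored (array([542.5, 198.2]), array([14.8, 80.2]), 9.5, np.int64(2056)) 0.0371
wrist loose (array([636.1, 204.9]), array([ 30.6, 100.2]), 18.7, np.int64(3002)) 0.0754
```

View pics/w5.png

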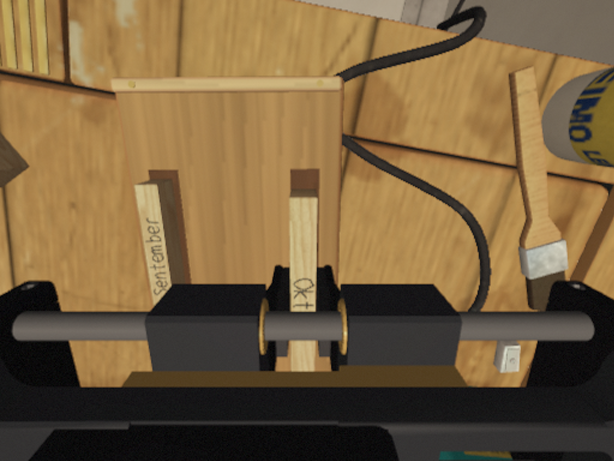

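The loose stick lines up with the back strip at (303,180), and "September" lies on the front strip. Lowering.

Request:
{"op": "move_arm", "data": {"increments": "1.5 0.7 -15 0 0 0 255; 0 0 -14 0 0 0 255; 0 0 -7 0 0 0 255; 0 0 -3 0 0 0 255; 0 0 -1 0 0 0 255; 0 0 0 0 0 0 255; 0 0 0 0 0 0 255; 0 0 0 0 0 0 110"}}

```text
time: 22.77
position: [0.6365, 0.2037, 0.021]
tool_rot: [2.019, 2.407, -0.001]
ft_force: [0.2, -0.1, -0.5]
grip_width: 0.176
grip_force: 0.0
```

Request:
{"op": "move_arm", "data": {"increments": "0 0 0 0 0 0 110; 0 0 0 0 0 0 110; 0 0 5 0 0 0 110; 0 0 25 0 0 0 110; 0 0 35 0 0 0 110; 0 0 35 0 0 0 60; 0 -15 10 0 0 -5 44; -2 -20 0 0 0 -7 44"}}

```text
time: 23.43
position: [0.6371, 0.1723, 0.1355]
tool_rot: [2.258, 2.181, 0.013]
ft_force: [0.6, -1.3, -0.5]
grip_width: 0.711
grip_force: 0.0
```

Request:
{"op": "move_arm", "data": {"increments": "-5 -22 0 0 0 -7.1 44; -5 -24 0 0 0 -7.1 44; -5 -24 0 0 0 -7.1 44; -5 -24 0 0 0 -7.1 44; -5 -24 0 0 0 -7.1 44; -5 -24 0 0 0 -7.1 44; -5 -22 0 0 0 -7.1 44; -5 -20 0 0 0 -7.1 44"}}

```text
time: 24.1
position: [0.5943, -0.0169, 0.1305]
tool_rot: [3.029, 0.834, -0.0]
ft_force: [0.0, -0.5, 0.2]
grip_width: 0.829
grip_force: 0.0
```

Request:
{"op": "move_arm", "data": {"increments": "-5 -15 0 0 0 -7.1 44; -4 -12 0 0 0 -7.1 44; -2 -7 0 0 0 -7.1 44; 0 0 -20 0 0 0 44; 0 0 -20 0 0 0 44; 0 0 0 0 0 0 44; 0 0 0 0 0 0 44; 0 0 0 0 0 0 44"}}

```text
time: 24.77
position: [0.5843, -0.0491, 0.0914]
tool_rot: [3.13, 0.272, 0.001]
ft_force: [0.2, -0.9, -0.3]
grip_width: 0.824
grip_force: 0.0
```

Run:
```python
from h import *
s=ctrl.get_state(); print(s["time"],s["position"],rot(s["tool_rot"]).round(3)[:,1:].tolist(), s["grip_width"],s["grip_force"])
c,sn=np.cos(np.radians(10.2)),np.sin(np.radians(10.2))
for cam in ("side","scene"):
  p=ctrl.get_image(cam); W=cloud(p).reshape(-1,3);W=W[np.isfinite(W[:,0])]
  if cam=="side": save(p,"s6.png",s=1.5)
  for n,ct,r,lo,hi in (("front",(.5456,.1863),.065,.03,.044),("back",(.636,.203),.065,.03,.044)):
    m=(abs(W[:,:2]-ct)<r).all(1); R_=rect(W[m],lo,hi); d=R_[0]-[590.8,194.5]
    print(cam,n,R_,"stand xy",(d@[c,sn]).round(1),(d@[-sn,c]).round(1),np.median(W[m&(W[:,2]>lo)&(W[:,2]<hi)][:,2]).round(4))
p=ctrl.get_image("wrist");W=cloud(p).reshape(-1,3);W=W[np.isfinite(W[:,0])]
for n,ct in (("c1",(.5908,-.135)),("c2",(.5826,-.05))):
    m=(abs(W[:,:2]-ct)<.042).all(1);print(n,rect(W[m],.044,.058))
```

```text
24.7667 [ 0.58427075 -0.04907787  0.0913872 ] [[0.172, 0.001], [-0.985, -0.0], [0.0, -1.0]] 0.824498767226823 0.0
side front (array([544.7, 187.2]), array([ 16.2, 104.3]), 10.0, np.int64(456)) stand xy -46.7 1.0 0.0377
side back (array([635.2, 204.3]), array([ 15.1, 104.1]), 9.7, np.int64(522)) stand xy 45.4 1.8 0.0379
scene front (array([544.8, 183.8]), array([ 16.8, 105.3]), 10.8, np.int64(293)) stand xy -47.2 -2.4 0.0364
scene back (array([635.8, 201. ]), array([ 15.9, 105.1]), 9.5, np.int64(260)) stand xy 45.4 -1.6 0.0364
c1 (array([ 591.3, -135.4]), array([49.5, 53.2]), 10.2, np.int64(3133))
c2 (array([583.7, -50.2]), array([55.8, 52.1]), 9.7, np.int64(4028))
```

View pics/s6.png

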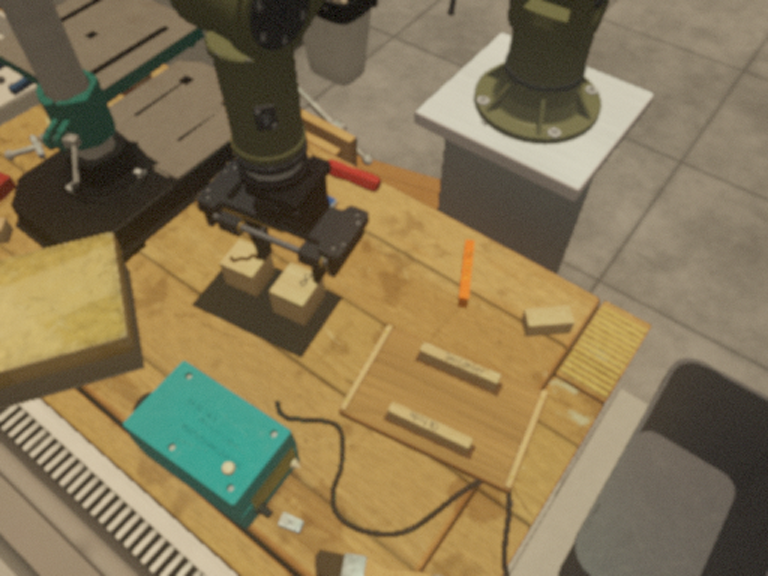

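Both sticks lie on their strips, front at (460,367) and back at (430,427), and both cubes are on the mat. Grasping cube 2.

Request:
{"op": "move_arm", "data": {"increments": "0 -1 -20 0 0 0 44; 0 0 -25 0 0 0 44; 0 0 -20 0 0 0 44; 0 0 -10 0 0 0 44; 0 0 -3 0 0 0 44; 0 0 0 0 0 0 44; 0 0 0 0 0 0 44; 0 0 0 0 0 0 255"}}

```text
time: 25.58
position: [0.5851, -0.0503, 0.0142]
tool_rot: [3.129, 0.271, 0.004]
ft_force: [-0.3, -0.6, 0.1]
grip_width: 0.8
grip_force: 0.0
```

Request:
{"op": "move_arm", "data": {"increments": "0 0 0 0 0 0 255; 0 0 0 0 0 0 255; 0 0 0 0 0 0 255; 0 0 0 0 0 0 255; 0 0 10 0 0 0 255; 0 0 25 0 0 0 255; 0 0 35 0 0 0 255; 0 0 30 0 0 0 255"}}

```text
time: 26.25
position: [0.5833, -0.0503, 0.1142]
tool_rot: [3.13, 0.271, -0.001]
ft_force: [0.8, -0.3, -0.1]
grip_width: 0.595
grip_force: 20.0
```

Request:
{"op": "move_arm", "data": {"increments": "0 20 0 0 0 0 255; 0 35 0 0 0 0 255; 0 40 0 0 0 0 255; 0 40 0 0 0 0 255; 0 40 0 0 0 0 255; 0 40 0 0 0 0 255; 0 40 0 0 0 0 255; 0 30 0 0 0 0 255"}}

```text
time: 26.92
position: [0.5827, 0.2392, 0.1133]
tool_rot: [-3.128, -0.276, -0.0]
ft_force: [-0.6, 0.8, -1.0]
grip_width: 0.598
grip_force: 20.0
```

Request:
{"op": "move_arm", "data": {"increments": "0 5 -10 0 0 0 255; 0 0 -20 0 0 0 255; 0 0 -25 0 0 0 255; 0 0 -15 0 0 0 255; 0 0 -5 0 0 0 255; 0 0 0 0 0 0 255; 0 0 0 0 0 0 255; 0 0 0 0 0 0 255"}}

```text
time: 27.58
position: [0.5849, 0.2401, 0.0393]
tool_rot: [-3.129, -0.271, -0.004]
ft_force: [0.4, 1.1, -0.9]
grip_width: 0.593
grip_force: 20.0
```

Request:
{"op": "move_arm", "data": {"increments": "0 0 -6 0 0 0 255; 0 0 -4 0 0 0 255; 0 0 -3 0 0 0 255; 0 0 -1 0 0 0 255; 0 0 0 0 0 0 255; 0 0 0 0 0 0 255; 0 0 0 0 0 0 44; 0 0 0 0 0 0 44"}}

```text
time: 28.25
position: [0.5838, 0.2398, 0.0234]
tool_rot: [-3.13, -0.271, -0.0]
ft_force: [0.1, -0.7, -0.1]
grip_width: 0.676
grip_force: 0.0
```

Request:
{"op": "move_arm", "data": {"increments": "0 0 0 0 0 0 44; 0 0 5 0 0 0 44; 0 0 20 0 0 0 44; 0 0 35 0 0 0 44; 0 0 30 0 0 0 44; 0 -15 10 0 0 0 44; 0 -30 0 0 0 0 44; 0 -40 0 0 0 0 44"}}

```text
time: 28.92
position: [0.5839, 0.1579, 0.1251]
tool_rot: [-3.126, -0.281, -0.005]
ft_force: [0.6, -0.1, 0.7]
grip_width: 0.83
grip_force: 0.0
```

Request:
{"op": "move_arm", "data": {"increments": "1 -40 0 0 0 0 44; 1 -40 0 0 0 0 44; 1 -40 0 0 0 0 44; 1 -40 0 0 0 0 44; 1 -40 0 0 0 0 44; 1 -40 0 0 0 0 44; 0 -32 0 0 0 0 44; 0 -18 0 0 0 0 44"}}

```text
time: 29.58
position: [0.5885, -0.1418, 0.1237]
tool_rot: [3.128, 0.261, -0.001]
ft_force: [-0.0, 0.3, -0.9]
grip_width: 0.827
grip_force: 0.0
```

Request:
{"op": "move_arm", "data": {"increments": "0 0 -15 0 0 0 44; 0 0 -20 0 0 0 44; 0 0 0 0 0 0 44; 0 0 0 0 0 0 44; 0 0 0 0 0 0 44; 0 0 0 0 0 0 44; 0 0 0 0 0 0 44; 0 0 0 0 0 0 44"}}

```text
time: 30.25
position: [0.5904, -0.1351, 0.0896]
tool_rot: [3.129, 0.272, 0.002]
ft_force: [-0.2, -0.4, 0.8]
grip_width: 0.828
grip_force: 0.0
```

Run:
```python
from h import *
s=ctrl.get_state(); print(s["time"],s["position"],rot(s["tool_rot"]).round(3)[:,1:].tolist(), s["grip_width"])
for cam in ("side","scene"):
  p=ctrl.get_image(cam); W=cloud(p).reshape(-1,3);W=W[np.isfinite(W[:,0])]
  m=(abs(W[:,:2]-(.5837,.24))<.045).all(1); print(cam,rect(W[m],.055,.068),np.median(W[m&(W[:,2]>.055)][:,2]))
p=ctrl.get_image("wrist");W=cloud(p).reshape(-1,3);W=W[np.isfinite(W[:,0])]
m=(abs(W[:,:2]-(.5908,-.135))<.042).all(1);print("c1",rect(W[m],.044,.058))
```

```text
30.25 [ 0.59036596 -0.13514681  0.08956075] [[0.172, 0.002], [-0.985, -0.0], [0.001, -1.0]] 0.8278278045458898
side (array([582.5, 240.9]), array([58.3, 51.9]), 9.9, np.int64(920)) 0.06142991064500841
scene (array([583.3, 237. ]), array([59.7, 53.7]), 9.8, np.int64(432)) 0.060206793152558724
c1 (array([ 591.1, -135.6]), array([49.5, 53.1]), 10.4, np.int64(3718))
```

Request:
{"op": "move_arm", "data": {"increments": "0.7 0 -20 0 0 0 44; 0 0 -25 0 0 0 44; 0 0 -20 0 0 0 44; 0 0 -8 0 0 0 44; 0 0 -3 0 0 0 44; 0 0 0 0 0 0 44; 0 0 0 0 0 0 44; 0 0 0 0 0 0 255"}}

```text
time: 31.07
position: [0.5917, -0.1355, 0.0141]
tool_rot: [3.129, 0.271, 0.004]
ft_force: [0.1, 0.1, 0.4]
grip_width: 0.802
grip_force: 0.0
```

Request:
{"op": "move_arm", "data": {"increments": "0 0 0 0 0 0 255; 0 0 0 0 0 0 255; 0 0 0 0 0 0 255; 0 0 0 0 0 0 255; 0 0 10 0 0 0 255; 0 0 25 0 0 0 255; 0 0 35 0 0 0 255; 0 0 30 0 0 0 255"}}

```text
time: 31.73
position: [0.59, -0.1353, 0.1143]
tool_rot: [3.13, 0.271, -0.001]
ft_force: [0.8, -0.3, -0.3]
grip_width: 0.607
grip_force: 20.0
```

Request:
{"op": "move_arm", "data": {"increments": "1 20 0 0 0 0 255; 1.5 35 0 0 0 0 255; 1.5 40 0 0 0 0 255; 1.5 40 0 0 0 0 255; 1.5 40 0 0 0 0 255; 1.5 40 0 0 0 0 255; 0 40 0 0 0 0 255; 0 27 0 0 0 0 255"}}

```text
time: 32.4
position: [0.5981, 0.1521, 0.1134]
tool_rot: [-3.127, -0.277, -0.001]
ft_force: [-0.1, -0.4, 0.0]
grip_width: 0.605
grip_force: 20.0
```

Request:
{"op": "move_arm", "data": {"increments": "0 5 -10 0 0 0 255; 0 0 -20 0 0 0 255; 0 0 -25 0 0 0 255; 0 0 -15 0 0 0 255; 0 0 -5 0 0 0 255; 0 0 0 0 0 0 255; 0 0 0 0 0 0 255; 0 0 0 0 0 0 255"}}

```text
time: 33.07
position: [0.6001, 0.1518, 0.0392]
tool_rot: [-3.13, -0.271, -0.004]
ft_force: [-0.9, -1.0, -0.5]
grip_width: 0.609
grip_force: 20.0
```

Request:
{"op": "move_arm", "data": {"increments": "0 0 -6 0 0 0 255; 0 0 -4 0 0 0 255; 0 0 -3 0 0 0 255; 0 0 -1 0 0 0 255; 0 0 0 0 0 0 255; 0 0 0 0 0 0 255; 0 0 0 0 0 0 44; 0 0 0 0 0 0 44"}}

```text
time: 33.73
position: [0.599, 0.1518, 0.0234]
tool_rot: [3.13, 0.271, 0.0]
ft_force: [0.4, 0.2, -0.5]
grip_width: 0.686
grip_force: 0.0
```

Request:
{"op": "move_arm", "data": {"increments": "0 0 0 0 0 0 44; 0 0 5 0 0 0 44; 0 0 20 0 0 0 44; 0 0 35 0 0 0 44; 0 0 35 0 0 0 44; 0 -15 20 0 0 0 44; 0 -30 0 0 0 0 44; 0 -40 0 0 0 0 44"}}

```text
time: 34.4
position: [0.6002, 0.0705, 0.1413]
tool_rot: [-3.126, -0.282, -0.008]
ft_force: [1.4, -0.5, -0.4]
grip_width: 0.83
grip_force: 0.0
```

Request:
{"op": "move_arm", "data": {"increments": "0 -30 0 0 0 0 44; 0 -30 0 0 0 0 44; 0 -20 0 0 0 0 44; 0 -10 0 0 0 0 44; 0 0 0 0 0 0 44; 0 0 0 0 0 0 44; 0 0 0 0 0 0 44; 0 0 0 0 0 0 44"}}

```text
time: 35.07
position: [0.599, -0.0206, 0.1385]
tool_rot: [-3.128, -0.276, 0.0]
ft_force: [0.3, 0.1, -0.2]
grip_width: 0.832
grip_force: 0.0
```

Run:
```python
from h import *
s=ctrl.get_state(); print(s["time"],s["position"])
for cam in ("side","scene"):
  p=ctrl.get_image(cam); W=cloud(p).reshape(-1,3);W=W[np.isfinite(W[:,0])]
  if cam=="side": save(p,"s7.png",s=1.5)
  for n,ct,r,lo,hi in (("c2",(.5837,.24),.042,.055,.068),("c1",(.5997,.1518),.042,.055,.068),("front",(.5456,.1863),.065,.03,.044),("back",(.636,.203),.065,.03,.044)):
    m=(abs(W[:,:2]-ct)<r).all(1)
    if n in("front","back"): m&=(abs((W[:,:2]-ct)@[.984,.177])<.013)
    print(cam,n,rect(W[m],lo,hi))
```

```text
35.0667 [ 0.59902448 -0.0205733   0.13852308]
side c2 (array([582.5, 241. ]), array([57.7, 51.7]), 9.7, np.int64(920))
side c1 (array([598.7, 153.2]), array([50.9, 53. ]), 9.9, np.int64(767))
side front (array([544.8, 187.4]), array([ 15., 104.]), 10.3, np.int64(412))
side back (array([635.4, 204.4]), array([ 15.3, 103.9]), 10.2, np.int64(525))
scene c2 (array([582.8, 236.6]), array([58.2, 53.3]), 10.7, np.int64(433))
scene c1 (array([598.4, 149.4]), array([51.4, 55.4]), 9.8, np.int64(422))
scene front (array([545.2, 183.6]), array([ 16.8, 104.6]), 10.4, np.int64(292))
scene back (array([637. , 198.8]), array([18.6, 98.8]), 10.5, np.int64(116))
```

View pics/s7.png

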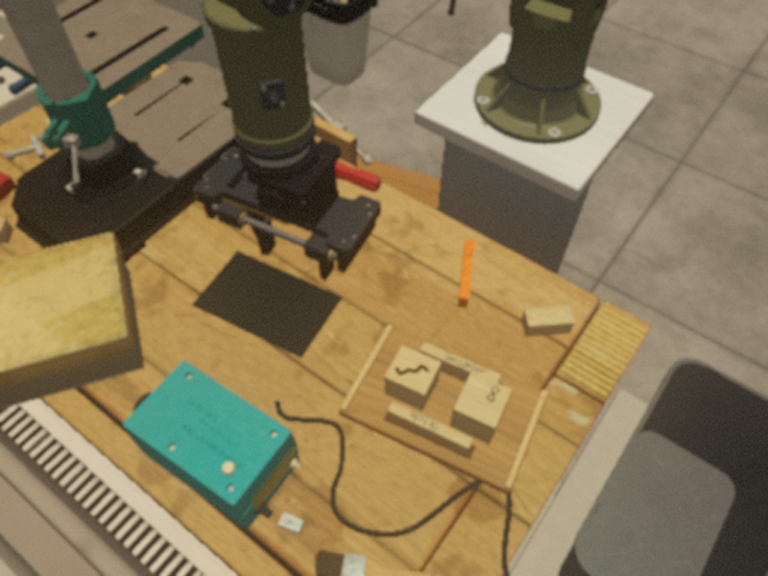

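The picture shows both cubes back on their spots at (413,372) and (482,403), within about 1 mm of where they started. Both sticks are on their strips, and the arm is clear.

```bash
python3 -c "
from bench import ctrl
print(ctrl.close_job())"
```

```text
the job is handed in; nothing more can be done
None
```

I've handed the job in: the stick from behind is on the front strip, the loose stick is on the back strip, and both cubes measured within about 1 mm of where they started and square to the stand; no verdict came back.

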